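# Clear the offcuts and set the length stop in its notch

## Task

Take the orange pusher by its wooden grip, sweep the three wood offcuts along the bench into the open green scrap pan without your fingers touching them, and leave the pusher standing on the bench. Only then take the red knob of the length stop and slide the stop along its rail towards the yellow index block until you feel its ball click into the notch, level with the block's black line, without running on past it. Finish while still holding the knob there, and leave the other things on the bench alone.

Things in the scene. Friction and masses are not known exactly. Their poses are not given: they have to be found in the camera images.
- pusher_grip (a point): Loose pusher, 0.28 kg, standing. Wooden grip 60 mm wide (own x), 26 mm thick (own y), 30 to 90 mm above the bench; this point: its axis, 65 mm up. Orange foot 30 mm tall, H-shaped from above: web 160 mm long (own x), 12 mm thick, and a lip at each end, 10 mm thick, reaching 31 mm to either side (own y): 140 mm free between the lips. Either face sweeps.
- pine (a point): Centre of the pale pine offcut, a loose block 38 x 28 x 22 mm (own x, y, z), 30 g, on the bench in front of the pan's mouth.
- walnut (a point): Centre of the dark offcut, a loose block 34 x 26 x 24 mm, 30 g, also in front of the pan's mouth.
- beech (a point): Centre of the mid-brown offcut, a loose block 36 x 30 x 20 mm, 30 g, also in front of the pan's mouth.
- pan_mid (a point): Green scrap pan, fixed; this point is on the bench in the middle of its inside, 210 mm wide (own x) and 160 mm deep (own y: -80 mm end wall, +80 mm mouth). Three walls 6 mm thick, 35 mm tall; the mouth opens to own +y without a sill. The offcuts start 105 to 250 mm along own +y and up to 35 mm to either side.
- stop_knob (a point): Red knob of the length stop: 34 mm (own x, across the rail) by 22 mm (own y), 50 to 92 mm above the bench; this point is its middle, 75 mm up. It stands on a dark steel carriage 50 mm long whose top is 50 mm up. Own y runs along the rail, + towards the notch.
- carriage (a joint): Place of the stop along its rail, m: 0 at the right-hand end, growing towards the index block, up to 0.30. Friction about 1 N; it stays where left. A sprung ball in its rear meets brass ridges 8 mm before and after the notch: from 16 mm before the notch the push rises by 4 to 8 N, fades at 8 mm, then the ball drops in and pulls the stop on.
- notch (a point): Notch between two brass ridges on the yellow index block (22 x 34 mm, 50 mm tall, black line across its top) fixed behind the rail; this point is 40 mm up. Own y runs along the rail. The stop is in the notch when the knob's middle is level with this point along own y (white line on the carriage meets the black line); the knob's middle is then 49 mm nearer the robot (own -x).
- spray_mid (a point): Middle of a spray can 170 mm tall, 54 mm across, a bystander standing left of the rail.
- screws_mid (a point): Middle of a jar of screws 75 mm tall, 60 mm across, a bystander right of the rail.
- mug_mid (a point): Middle of a blue mug 85 mm tall, 80 mm across, a bystander at the left.
- tape_mid (a point): Middle of a roll of tape 25 mm tall, 90 mm across, a bystander beyond the rail.
- driver_mid (a point): A point on a green-handled screwdriver lying beyond the rail, a bystander.
Not all that is in view belongs to the job. Of the things shaped like the part that bears pusher_grip, the orange one is meant.

How it is judged:
By the outcome, as a careful person would: the job done as asked, in the order asked, and still so for the second after the job is handed in, while the arm keeps its last pose, push and grip.
It also fails if it takes over 72 s, if anything falls off the work surface, if the arm or the gripper's body presses on something with over 40 N, if the wrist force passes 120 N, or if a joint passes its speed limit or range.

## Robot

A 6-joint arm with a two-finger parallel gripper is mounted at the origin on the work surface. World frame = base frame: x ahead of the robot, y to its left, z up, the work surface at z = 0. Lengths are in mm, angles in rad, forces in N, time in s.
With the tool pointing down it reaches from about 350 to 875 mm from the base axis. Payload 4.2 kg.
Tool frame: the origin (TCP) lies where the fingers leave the gripper's body, on its centre line; the fingertips stand 73 mm ahead of it and the grasp point (between the pads) lies 54 mm ahead of it; z points along the fingers, y is the direction in which the jaws open and shut (so a half turn about z gives the same grasp; the last joint's range is limited). The gripper opens to 85 mm and grips with 20 to 120 N. Pads are 22 mm wide; open, the fingers measure 114 mm over their backs; the gripper's body (76 mm by 85 mm) begins 54 mm behind the grasp point. The pads swing forward as they close: fully open they stand 13 mm farther back than shut.
Start: joints at [1.451, 0.385, 0.008, 0, -1.194, -0.259], TCP at [231.096, 580.684, 303.912] pointing down, gripper open.
Joint ranges: [-3.14, 3.14], [-1.21, 2.06], [-1.07, 1.41], [-3.16, 2.05], [-2.99, -0.16], [-3.1, 3.1]. Speed limits (rad/s): [2.79, 2.79, 3.14, 3.14, 3.14, 3.14].

## Interface

Orientations are given as a unit quaternion [x, y, z, w].
In Python, from bench import arm gives the robot as it stands.
- The arm moves only by the tool apply_moves, never from a script. Its argument "increments" is a list that holds one entry, the list of rows, each a list of 7 numbers: the shift along the tool's x, y, z scaled (see below), then the turn, a rotation vector about the tool's x, y, z scaled (see below), then the gripper's target within -1 to 1 (fully open at 1, half-way at 0, shut at -1). A call has 1 to 10 rows; each row is the pose to reach, as a shift and turn from the pose commanded when the call began, along the tool's axes at that moment; what a row does not reach only later rows make up. The controller multiplies each number of a shift by 100 mm and each number of a turn by 0.5 rad. A row lasts 1/10 s, in which the tool goes at most 50 mm and 8.59 degrees, less where a joint would pass 70% of its speed; a pose out of reach is approached as far as the arm can. A call with a number of a shift or a turn outside -1 to 1 is refused whole. A call with a gripper value outside its range is refused whole. The fingers move at their own pace and stop on an object; the grip force is fixed at half the most. Time passes only in rows, so rows that repeat a pose let the fingers close. It gives the time, the measured TCP pose, the force and the opening at its end, in the units of the state.
- arm.read_state(): the state, without advancing time (a new reading comes with each control period).
- arm.get_image(name): name is "side" or "top"; returns a dict with "img" (400x640x3 uint8, red, green, blue), "fx", "fy", "cx", "cy" (pixels), "pose" (4x4, takes a point from camera to world coordinates). Camera axes: x right, y up, looking along -z (the intrinsics and any distortion apply to the point x, -y, -z); pixel columns grow to the right and rows downward; lengths in mm; the calibration is good to about 2 mm. A picture is of the moment at which its call begins. There is no depth.
- arm.job_done(): hands the job in, once; it reports no verdict.
Trained networks look in a picture, given as the dict that the camera call returned (one of the last four; its "shot" number tells which), for a name from the list of things; names that differ only in an ending like _2 or _b are one class to them, and where a whole thing is asked for, a point or a joint stands for the part that bears it (a point fixed in the world has none). Each returns a list of dicts, best first, with "conf" (0 to 1); they miss things now and then, are a little off and sometimes report something else, mostly with a low value. They report only what shows in the picture. A call takes as long as a camera call. They do not tell look-alikes from the thing itself.
- arm.outline_of(label, picture): "pixels" (400x640 bool, what is visible of it) and "box" ([centre column, centre row, width, height] in pixels, round what is visible of it).
- arm.mark_of(label, picture): "at" ([column, row] in pixels: a listed point, or the origin of a listed thing).
The state is a dict: "clock": time; "joints": joint angles; "joint_vel": joint speeds; "joint_efforts": joint torques, N m; "position": TCP position; "ee_rot": TCP orientation; "contact_force": force on the tool from outside, world axes, zero at the start; "wrist_torque": the same for the moment, N m; "gripper_width": finger opening in mm.
Only numpy, scipy, OpenCV 4.12 (cv2) and the standard library are available. Lean on these libraries where they do the work, as an engineer would, in place of code of your own. Each camera call takes 0.05 s, during which the arm holds its last target.

## Working session

There is one attempt and no reset: what is moved stays moved. The work goes in short steps, Python scripts to look and compute and a tool call to move; the robot and the scene stay as the last step left them, time stands still between calls to the robot, and variables do not carry over. Pictures are saved under pics/ and viewed, and the job is handed in when it is done.

Besides the shell and the picture viewer there is one more tool, called after "Emit:" by a JSON object that holds its "method" and its "body", one argument or row to a line. apply_moves: Moves the arm, as the interface text tells. Shifts and turns lie within -1 to 1; 1 stands for 100 mm of shift or 0.5 rad of turn. Its arguments: {"type":"object","properties":{"increments":{"type":"array"}},"required":["increments"]}

```bash
ls; mkdir -p pics; python3 - <<'E'
from bench import arm
import cv2, pickle, numpy as np
s=arm.read_state(); print(s)
for n in ("side","top"):
    d=arm.get_image(n); cv2.imwrite(f"pics/{n}0.png",d["img"][:,:,::-1]); print({k:v for k,v in d.items() if k!="img"})
    pickle.dump(d,open(f"{n}0.pkl","wb"))
    for l in ["pusher_grip","pine","walnut","beech","pan_mid","stop_knob","notch","spray_mid","screws_mid","mug_mid","tape_mid","driver_mid"]:
        print(n,l,[(np.round(m["at"],1).tolist(),round(m["conf"],2)) for m in arm.mark_of(l,d)])
E
```

```text
pics
{'clock': 0.0, 'joints': array([ 1.45057524e+00,  3.85552415e-01,  6.60004412e-03, -5.63728103e-04,
       -1.19397937e+00, -2.58595944e-01]), 'joint_vel': array([-0.00029874, -0.00111007, -0.00030065, -0.00031229,  0.00162477,
       -0.00088384]), 'joint_efforts': array([ 3.42614712e-04, -3.92286730e+01,  1.88400185e+01,  4.18617055e+00,
       -4.57735514e-03, -4.77306088e-06]), 'position': array([230.94454011, 580.29388517, 302.80420907]), 'ee_rot': array([ 9.82095592e-01, -1.88380043e-01, -1.87538112e-04,  1.08326178e-03]), 'contact_force': array([-0.78288776, -0.22531901, -0.02928862]), 'wrist_torque': array([ 0.05784361,  0.02162217, -0.02242997]), 'gripper_width': 85.48771400399218}
{'fx': 444.38704803341847, 'fy': 444.38704803341847, 'cx': 312.4018098696014, 'cy': 195.7854893108844, 'pose': array([[ 9.52265676e-01,  2.38346647e-01, -1.90737930e-01,
         3.04607231e+02],
       [-3.05245082e-01,  7.35376554e-01, -6.05017986e-01,
        -7.28678966e+02],
       [-3.93980617e-03,  6.34359677e-01,  7.73027993e-01,
         1.10908895e+03],
       [ 0.00000000e+00,  0.0
[... 1010 characters left out ...]
e-01,
         1.38417107e+03],
       [ 0.00000000e+00,  0.00000000e+00,  0.00000000e+00,
         1.00000000e+00]]), 'shot': 2}
top pusher_grip [([291.5, 229.6], 0.77), ([252.2, 274.3], 0.77), ([188.3, 268.7], 0.77)]
top pine [([349.9, 214.8], 0.61), ([386.2, 223.8], 0.31)]
top walnut [([366.7, 228.7], 0.56)]
top beech [([384.8, 226.8], 0.39)]
top pan_mid [([416.5, 233.1], 0.75)]
top stop_knob [([362.4, 176.6], 0.64)]
top notch [([362.7, 174.5], 0.74), ([310.3, 160.3], 0.47)]
top spray_mid [([244.8, 158.6], 0.83)]
top screws_mid [([443.1, 180.4], 0.74)]
top mug_mid [([215.4, 215.1], 0.93)]
top tape_mid [([328.9, 141.3], 0.51)]
top driver_mid [([381.6, 144.9], 0.49), ([352.9, 214.5], 0.41)]
```

```bash
python3 - <<'E'
import cv2
a=cv2.imread("pics/top0.png"); c=a[110:310,160:480]; cv2.imwrite("pics/topc.png",cv2.resize(c,(800,500),interpolation=cv2.INTER_CUBIC))
a=cv2.imread("pics/side0.png"); c=a[80:360,180:460]; cv2.imwrite("pics/sidec.png",cv2.resize(c,(600,600),interpolation=cv2.INTER_CUBIC))
E
```

```text
(no output)
```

View pics/topc.png

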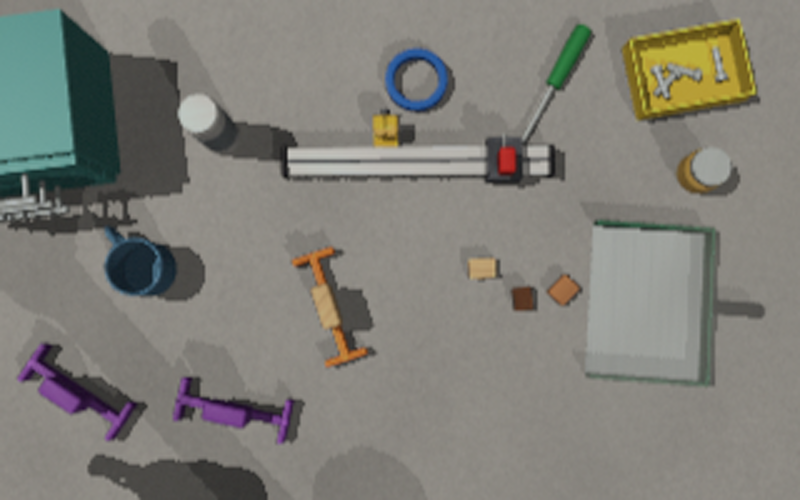

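View pics/sidec.png

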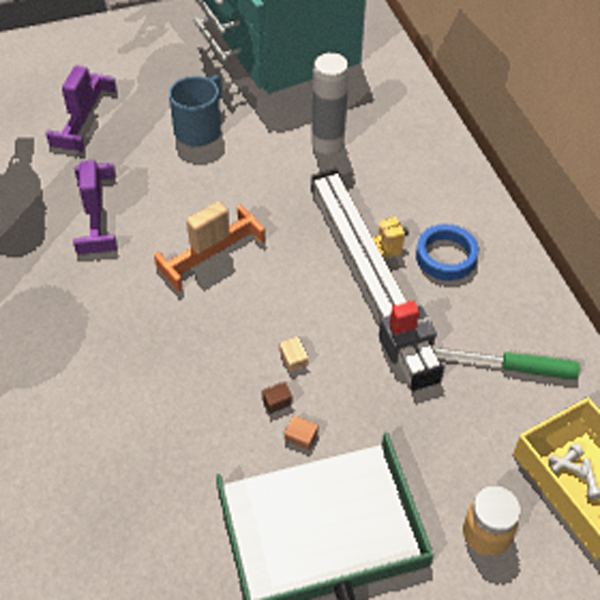

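View pics/side0.png

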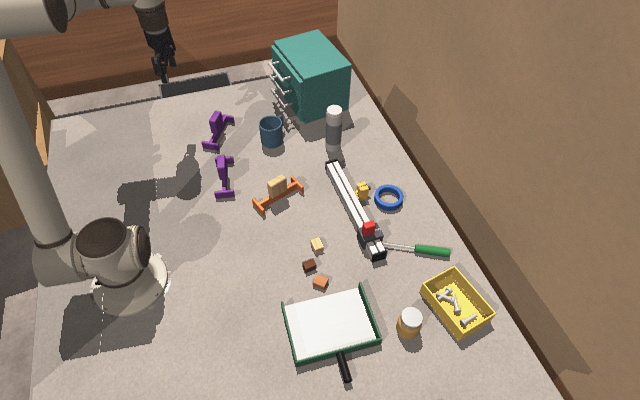

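The orange pusher's wooden grip is at top (291,230) and side (278,185). The look-alikes are the two purple pushers, at top (188,269) and (252,274) and side (214,120) and (222,161). I choose the orange one. Next I'll measure positions.

```bash
cat > h.py <<'E'
import numpy as np, cv2, pickle
def ray(d,px):
    T=d["pose"]; u,v=px
    c=np.array([(u-d["cx"])/d["fx"],-(v-d["cy"])/d["fy"],-1.0])
    return T[:3,3],T[:3,:3]@c
def onz(d,px,z):
    o,r=ray(d,px); return o+r*(z-o[2])/r[2]
def proj(d,P):
    T=d["pose"]; c=T[:3,:3].T@(np.asarray(P,float)-T[:3,3])
    return np.array([d["cx"]+d["fx"]*c[0]/-c[2], d["cy"]-d["fy"]*c[1]/-c[2]])
def tri(d1,p1,d2,p2):
    A=[];b=[]
    for d,p in((d1,p1),(d2,p2)):
        o,r=ray(d,p); r=r/np.linalg.norm(r); M=np.eye(3)-np.outer(r,r); A.append(M);b.append(M@o)
    x=np.linalg.lstsq(np.vstack(A),np.hstack(b),rcond=None)[0]; return x
E
python3 - <<'E'
from h import *
from bench import arm
T=arm.get_image("top");S=arm.get_image("side")
pickle.dump(T,open("t.pkl","wb"));pickle.dump(S,open("s.pkl","wb"))
zs=dict(pine=11,walnut=12,beech=10,pusher_grip=65,stop_knob=75,pan_mid=0,notch=40,screws_mid=37,spray_mid=85,mug_mid=42,tape_mid=12)
for l,z in zs.items():
    for n,d in(("top",T),("side",S)):
        for m in arm.mark_of(l,d)[:4]:
            print(l,n,np.round(m["at"],1),round(m["conf"],2),np.round(onz(d,m["at"],z),0)[:2])
for l,z in [("pine",22),("walnut",24),("beech",20),("stop_knob",92),("pan_mid",0),("pusher_grip",30)]:
    for n,d in(("top",T),("side",S)):
        for m in arm.outline_of(l,d)[:4]:
            pts=np.argwhere(m["pixels"])[:,::-1].astype(np.float32)
            r=cv2.minAreaRect(pts)
            w=np.array([onz(d,p,z)[:2] for p in pts],np.float32)
            print("OUT",l,n,round(m["conf"],2),len(pts),np.round(r[0],1),"world rect",[np.round(x,1) for x in cv2.minAreaRect(w)])
for n,d in(("top",T),("side",S)):
    c=np.array([[450,100]]);
E
```

```text
pine top [352.9 218.9] 0.48 [521. -53.]
pine side [316.5 246.5] 0.43 [528. -56.]
walnut top [369.1 227.9] 0.44 [ 491. -111.]
walnut side [311.  262.3] 0.71 [ 497. -102.]
beech top [385.9 225.4] 0.54 [ 501. -171.]
beech side [325.4 281.1] 0.59 [ 517. -170.]
pusher_grip top [185.3 265. ] 0.79 [347. 521.]
pusher_grip top [251.2 276.5] 0.74 [315. 293.]
pusher_grip top [291.1 230.5] 0.61 [474. 163.]
pusher_grip top [440.  176.9] 0.5 [ 671. -346.]
pusher_grip side [219.4 163.6] 0.85 [317. 310.]
pusher_grip side [278.9 184.9] 0.8 [477. 162.]
pusher_grip side [217.3 120.3] 0.59 [348. 521.]
stop_knob top [361.2 177.3] 0.7 [662. -74.]
stop_knob side [370.3 229.5] 0.94 [678. -88.]
pan_mid top [417.6 230.1] 0.97 [ 488. -285.]
pan_mid side [328.8 324.6] 0.58 [ 486. -288.]
pan_mid side [329.9 133.1] 0.3 [729. 402.]
notch top [314.5 163.7] 0.52 [713.  89.]
notch side [356.4 188.2] 0.67 [710.  95.]
screws_mid top [439.3 180.1] 0.57 [ 664. -352.]
screws_mid side [410.5 322.7] 0.6 [ 678. -361.]
spray_mid top [248.5 159.8] 0.87 [713. 316.]
spray_mid side [331.8 130.9] 0.71 [707. 323.]
spray_mid side [2
[... 1806 characters left out ...]
_grip top 0.71 513 [190.1 266.9] world rect [array([338.5, 516.3]), array([164.1,  61.4]), np.float64(57.1)]
OUT pusher_grip top 0.63 89 [385. 226.] world rect [array([ 498.5, -164.2]), array([29.5, 35. ]), np.float64(46.0)]
OUT pusher_grip top 0.59 354 [252.8 273.4] world rect [array([321.9, 294.6]), array([161.8,  58.2]), np.float64(80.0)]
OUT pusher_grip side 0.97 448 [223.5 175.5] world rect [array([322.3, 290.7]), array([185. ,  53.9]), np.float64(78.9)]
OUT pusher_grip side 0.75 838 [275.8 191.3] world rect [array([464.7, 169.8]), array([170.3, 102.5]), np.float64(20.0)]
OUT pusher_grip side 0.68 468 [368.4 232.6] world rect [array([683. , -67.6]), array([81.7, 76.1]), np.float64(8.9)]
```

```bash
cat > ov.py <<'E'
from h import *
def R(a): return np.array([[np.cos(a),-np.sin(a)],[np.sin(a),np.cos(a)]])
def foot(x,y,a,z):
    w=6;L=80;l=31;i=70
    p=[(-L,-l),(-i,-l),(-i,-w),(i,-w),(i,-l),(L,-l),(L,l),(i,l),(i,w),(-i,w),(-i,l),(-L,l)]
    return [np.r_[R(a)@q+[x,y],z] for q in np.array(p,float)]
def rect(x,y,a,hx,hy,z): return [np.r_[R(a)@q+[x,y],z] for q in np.array([(-hx,-hy),(hx,-hy),(hx,hy),(-hx,hy)],float)]
def draw(d,polys,crop,k,fn):
    x0,y0,x1,y1=crop
    im=cv2.resize(d["img"][y0:y1,x0:x1,::-1],None,fx=k,fy=k,interpolation=cv2.INTER_NEAREST)
    for P,c in polys:
        q=np.array([((proj(d,p)+0.5-[x0,y0])*k) for p in P]).round().astype(np.int32)
        cv2.polylines(im,[q],True,c,1)
    cv2.imwrite(fn,im)
E
cat > fit.py <<'E'
from ov import *
import sys
T=pickle.load(open("t.pkl","rb"));S=pickle.load(open("s.pkl","rb"))
px,py,pa=469,165,np.radians(110)
pan=(487,-287,np.radians(-2.5))
kn=(670,-77,np.radians(-2))
P=[(foot(px,py,pa,30),(255,0,0)),(rect(px,py,pa,30,13,90),(0,255,0)),
(rect(*pan,105,80,0),(0,0,255)),(rect(*pan,105,80,35),(255,0,255)),
(rect(525,-51,0,14,19,22),(255,0,0)),(rect(487,-109,0,17,13,24),(255,0,0)),(rect(500,-168,.8,18,15,20),(255,0,0)),
(rect(*kn,17,11,92),(255,255,0)),(rect(*kn,17,11,50),(255,0,0)),(rect(712,92,-.035,11,17,50),(255,0,0))]
draw(T,P,(265,120,465,270),4,"pics/fa%s.png"%sys.argv[1]); draw(S,P,(245,150,405,350),3,"pics/fb%s.png"%sys.argv[1])
E
python3 fit.py 1
```

```text
(no output)
```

View pics/fa1.png

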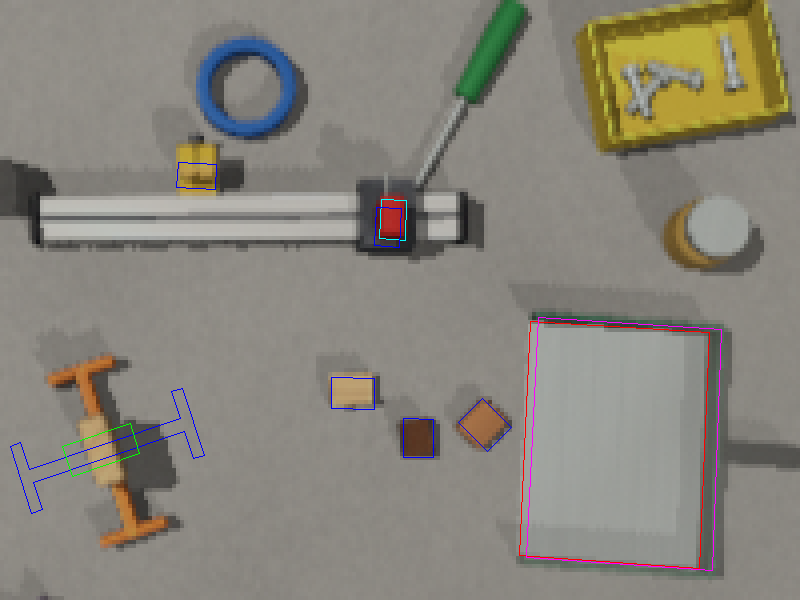

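View pics/fb1.png

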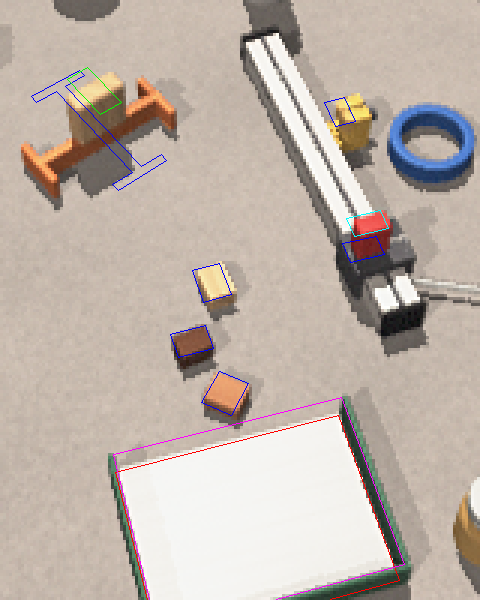

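```bash
sed -i 's/^px,py,pa=.*/px,py,pa=467,165,np.radians(19)/; s/^kn=.*/kn=(673,-76,np.radians(-2))/; s/rect(712,92,-.035,11,17,50)/rect(720,93,-.035,17,11,50)/' fit.py; python3 fit.py 2
```

```text
(no output)
```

View pics/fa2.png

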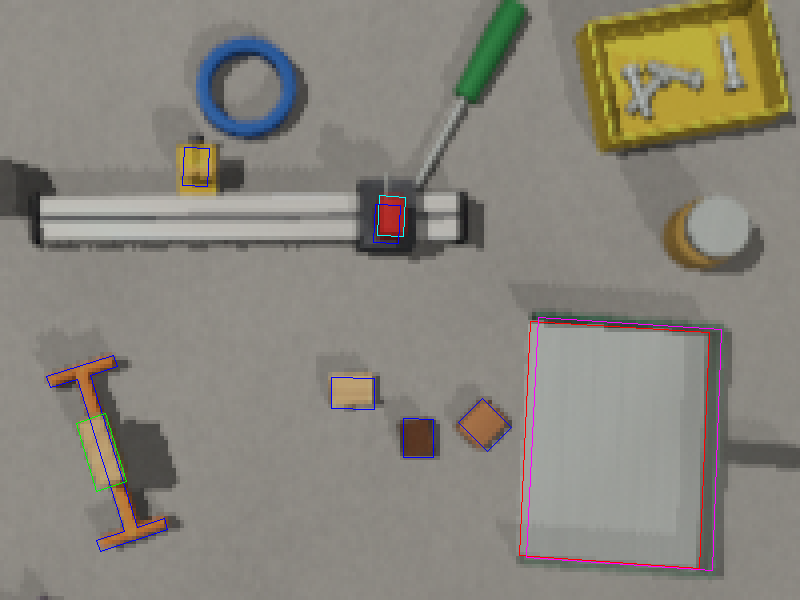

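View pics/fb2.png

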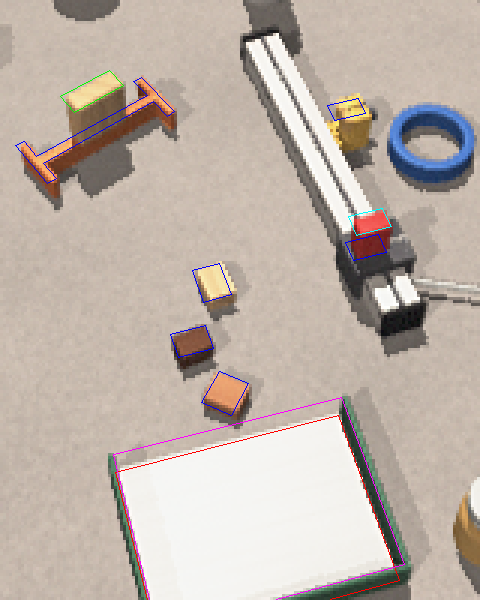

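```bash
cat > plan.py <<'E'
# usage: plan.py x y z thetadeg : needed increments (units) from the measured pose (tool assumed down)
import sys, numpy as np
from bench import arm
from scipy.spatial.transform import Rotation as Ro
s=arm.read_state(); R=Ro.from_quat(s["ee_rot"]).as_matrix(); p=s["position"]
x=R[:,0]; th=np.degrees(np.arctan2(x[1],x[0])); print("clk",round(s["clock"],2),"pos",np.round(p,1),"th",round(th,2),"zdir",np.round(R[:,2],3),"F",np.round(s["contact_force"],1),"w",round(s["gripper_width"],1),"j",np.round(s["joints"],2))
if len(sys.argv)>4:
    t=np.array(list(map(float,sys.argv[1:4]))); tt=float(sys.argv[4])
    T=Ro.from_euler('z',tt,degrees=True).as_matrix()@np.diag([1,-1,-1.])
    print("shift units",np.round(R.T@(t-p)/100,3),"turn units",np.round(Ro.from_matrix(R.T@T).as_rotvec()/.5,3))
E
python3 plan.py 469 163.5 250 19
```

```text
clk 3.1 pos [231.1 580.7 303.9] th -21.71 zdir [ 0.  0. -1.] F [ 0.7 -0.4 -0.7] w 85.2 j [ 1.45  0.38  0.01  0.   -1.19 -0.26]
shift units [3.753 2.996 0.539] turn units [-0.    -0.    -1.421]
```

Emit:
{"method": "apply_moves", "body": {
  "increments": [
    [[0.3,0.25,0.05,0,0,0,1],[0.65,0.5,0.1,0,0,0,1],[1,0.8,0.15,0,0,0,1]]
  ]
}}

```text
clock: 3.4
position: [294.9, 468.6, 288.6]
ee_rot: [0.982, -0.188, 0.0, -0.0]
contact_force: [1.2, 0.5, -0.0]
gripper_width: 85.2
```

Emit:
{"method": "apply_moves", "body": {
  "increments": [
    [[0.35,0.28,0.05,0,0,0,1],[0.7,0.55,0.1,0,0,0,1],[1,0.8,0.15,0,0,0,1]]
  ]
}}

```text
clock: 3.7
position: [358.4, 356.2, 274.0]
ee_rot: [0.982, -0.188, 0.0, -0.0]
contact_force: [0.7, 0.2, -0.0]
gripper_width: 85.3
```

Emit:
{"method": "apply_moves", "body": {
  "increments": [
    [[0.35,0.28,0.05,0,0,-0.25,1],[0.7,0.55,0.1,0,0,-0.5,1],[1,0.8,0.15,0,0,-0.75,1],[1,0.8,0.15,0,0,-1,1]]
  ]
}}

```text
clock: 4.1
position: [421.9, 243.1, 258.3]
ee_rot: [0.998, 0.06, -0.001, 0.001]
contact_force: [-0.1, -0.2, -0.3]
gripper_width: 84.9
```

```bash
python3 plan.py 469 163.5 230 19
```

```text
clk 4.1 pos [421.9 243.1 258.3] th 6.93 zdir [-0.001 -0.001 -1.   ] F [-0.1 -0.2 -0.3] w 84.9 j [ 0.86  0.19 -0.39 -0.   -0.99  0.83]
shift units [0.372 0.847 0.284] turn units [ 0.002  0.003 -0.421]
```

Emit:
{"method": "apply_moves", "body": {
  "increments": [
    [[0.2,0.4,0.15,0,0,-0.2,1],[0.37,0.85,0.28,0,0,-0.42,1],[0.37,0.85,0.28,0,0,-0.42,1],[0.37,0.85,0.28,0,0,-0.42,1]]
  ]
}}

```text
clock: 4.5
position: [468.5, 165.9, 230.7]
ee_rot: [0.987, 0.163, -0.0, 0.0]
contact_force: [0.5, 0.4, 0.1]
gripper_width: 85.3
```

```bash
python3 plan.py 469 163.5 119 19; python3 - <<'E'
from ov import *
from bench import arm
T=arm.get_image("top");S=arm.get_image("side")
P=[(foot(469,163.5,np.radians(19),30),(255,0,0)),(rect(469,163.5,np.radians(19),30,13,90),(0,255,0))]
draw(T,P,(240,190,340,270),4,"pics/ga.png");draw(S,P,(210,120,340,230),4,"pics/gb.png")
E
```

```text
clk 4.5 pos [468.5 165.9 230.7] th 18.8 zdir [-0. -0. -1.] F [0.5 0.4 0.1] w 85.3 j [ 0.67  0.24 -0.41  0.   -0.93  1.23]
shift units [-0.002  0.024  1.117] turn units [ 0.001  0.001 -0.007]
```

View pics/gb.png

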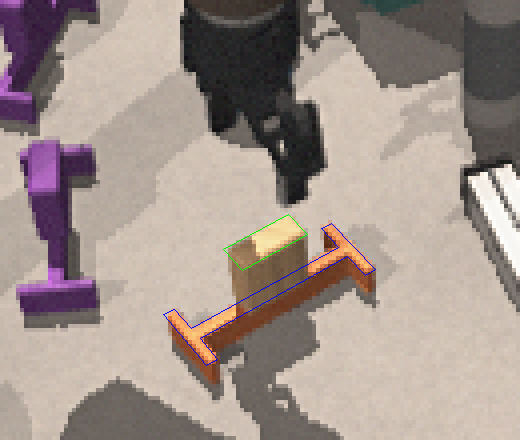

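The picture shows the orange pusher, with its grip top around crop (265,240), directly under the jaws and matching the fitted outline. I'm descending.

Emit:
{"method": "apply_moves", "body": {
  "increments": [
    [[0,0.02,0.3,0,0,0,1],[0,0.02,0.6,0,0,0,1],[0,0.02,0.9,0,0,0,1],[0,0.02,1,0,0,0,1]]
  ]
}}

```text
clock: 5.0
position: [467.3, 165.5, 128.9]
ee_rot: [0.986, 0.166, -0.002, 0.001]
contact_force: [0.4, -0.5, 0.1]
gripper_width: 85.4
```

Emit:
{"method": "apply_moves", "body": {
  "increments": [
    [[0,0,0.1,0,0,0,1],[0,0,0.1,0,0,0,-1],[0,0,0.1,0,0,0,-1],[0,0,0.1,0,0,0,-1],[0,0,0.1,0,0,0,-1],[0,0,0.1,0,0,0,-1],[0,0,0.1,0,0,0,-1],[0,0,0.1,0,0,0,-1]]
  ]
}}

```text
clock: 5.8
position: [469.3, 165.4, 122.0]
ee_rot: [0.986, 0.165, 0.001, -0.0]
contact_force: [-1.4, 0.9, 5.4]
gripper_width: 25.4
```

```bash
python3 plan.py 510 20 123 -2.5
```

```text
clk 5.8 pos [469.3 165.4 122. ] th 19.0 zdir [ 0.002  0.001 -1.   ] F [-1.4  0.9  5.4] w 25.4 j [ 0.67  0.39 -0.53  0.   -0.65  1.24]
shift units [-0.089  1.507 -0.011] turn units [-0.002 -0.004  0.751]
```

Emit:
{"method": "apply_moves", "body": {
  "increments": [
    [[0,0,-0.1,0,0,0,-1],[0,0,-0.2,0,0,0,-1],[0,0,-0.2,0,0,0,-1],[0,0,-0.2,0,0,0,-1]]
  ]
}}

```text
clock: 6.2
position: [468.6, 164.8, 141.1]
ee_rot: [0.986, 0.165, 0.0, -0.0]
contact_force: [0.5, -0.3, -3.1]
gripper_width: 25.5
```

```bash
python3 plan.py 506 25 140 -2.5; python3 - <<'E'
from ov import *
from bench import arm
S=arm.get_image("side");draw(S,[],(210,100,360,230),4,"pics/gc.png")
E
```

```text
clk 6.2 pos [468.6 164.8 141.1] th 18.95 zdir [ 0.  0. -1.] F [ 0.5 -0.3 -3.1] w 25.5 j [ 0.67  0.36 -0.51 -0.   -0.7   1.24]
shift units [-0.1    1.444  0.01 ] turn units [-0.001 -0.     0.749]
```

View pics/gc.png

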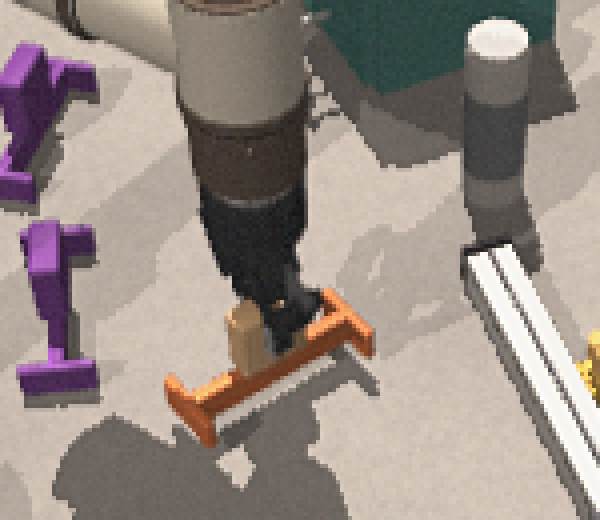

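Emit:
{"method": "apply_moves", "body": {
  "increments": [
    [[-0.03,0.25,0,0,0,0.15,-1],[-0.05,0.5,0,0,0,0.35,-1],[-0.07,0.75,0,0,0,0.55,-1],[-0.1,1,0,0,0,0.75,-1],[-0.1,1,0,0,0,0.75,-1]]
  ]
}}

```text
clock: 6.75
position: [491.4, 64.8, 140.2]
ee_rot: [1.0, -0.024, -0.001, 0.001]
contact_force: [0.3, -0.4, -3.6]
gripper_width: 25.6
```

```bash
python3 plan.py 506 25 123 -2.5
```

```text
clk 6.75 pos [491.4  64.8 140.2] th -2.78 zdir [-0.002 -0.001 -1.   ] F [ 0.3 -0.4 -3.6] w 25.6 j [ 0.46  0.36 -0.51 -0.   -0.7   1.06]
shift units [0.166 0.39  0.172] turn units [ 0.002  0.004 -0.01 ]
```

Emit:
{"method": "apply_moves", "body": {
  "increments": [
    [[0.08,0.2,0,0,0,0,-1],[0.17,0.39,0,0,0,0,-1],[0.17,0.39,0.1,0,0,0,-1],[0.17,0.39,0.14,0,0,0,-1],[0.17,0.39,0.16,0,0,0,-1],[0.17,0.39,0.16,0,0,0,-1]]
  ]
}}

```text
clock: 7.35
position: [506.6, 28.0, 124.3]
ee_rot: [1.0, -0.021, -0.001, 0.0]
contact_force: [-0.5, -0.4, -3.1]
gripper_width: 25.0
```

```bash
python3 plan.py 494 -232 124 -2.5; python3 - <<'E'
from ov import *
from bench import arm
S=arm.get_image("side");T=arm.get_image("top");draw(S,[],(230,150,380,300),4,"pics/gd.png");draw(T,[],(265,160,425,270),5,"pics/ge.png")
E
```

```text
clk 7.35 pos [506.6  28.  124.3] th -2.44 zdir [-0.001 -0.    -1.   ] F [-0.5 -0.4 -3.1] w 25.0 j [ 0.38  0.4  -0.5  -0.   -0.67  1.15]
shift units [-0.015  2.603  0.005] turn units [0.001 0.003 0.002]
```

View pics/gd.png

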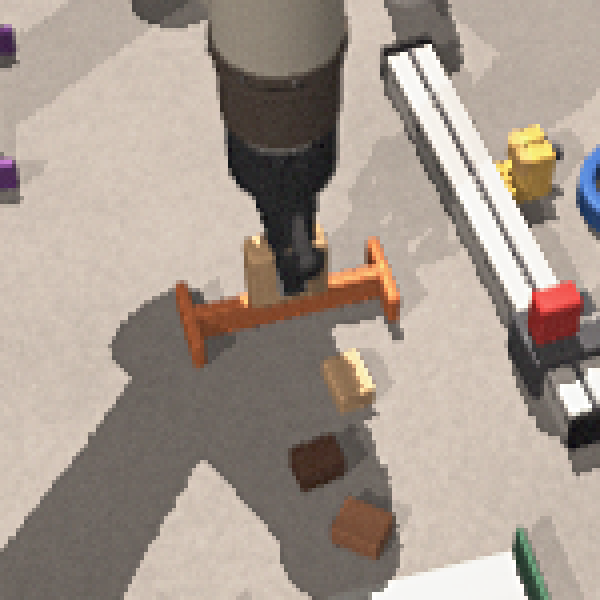

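View pics/ge.png

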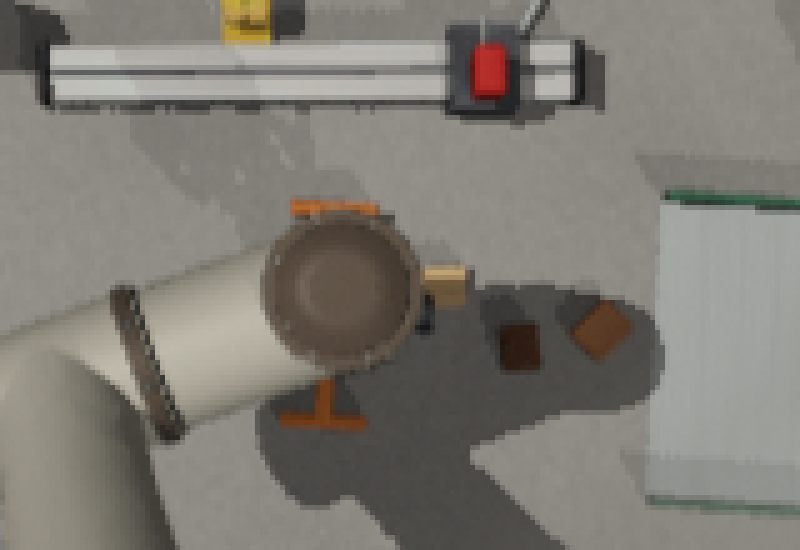

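Emit:
{"method": "apply_moves", "body": {
  "increments": [
    [[0,0.08,0,0,0,0,-1],[0,0.18,0,0,0,0,-1],[0,0.28,0,0,0,0,-1],[0,0.38,0,0,0,0,-1],[0,0.48,0,0,0,0,-1],[0,0.58,0,0,0,0,-1],[0,0.68,0,0,0,0,-1],[0,0.78,0,0,0,0,-1],[0,0.86,0,0,0,0,-1],[0,0.9,0,0,0,0,-1]]
  ]
}}

```text
clock: 8.45
position: [503.0, -63.3, 124.9]
ee_rot: [1.0, -0.022, -0.0, 0.0]
contact_force: [-0.0, 0.1, -3.3]
gripper_width: 25.1
```

```bash
python3 plan.py 494 -232 124 -2.5; python3 - <<'E'
from ov import *
from bench import arm
S=arm.get_image("side");draw(S,[],(230,170,380,370),3,"pics/gf.png")
E
```

```text
clk 8.45 pos [503.  -63.3 124.9] th -2.55 zdir [-0. -0. -1.] F [-0.   0.1 -3.3] w 25.1 j [ 0.2   0.4  -0.5   0.   -0.67  1.33]
shift units [-0.015  1.689  0.009] turn units [ 0.     0.    -0.002]
```

View pics/gf.png

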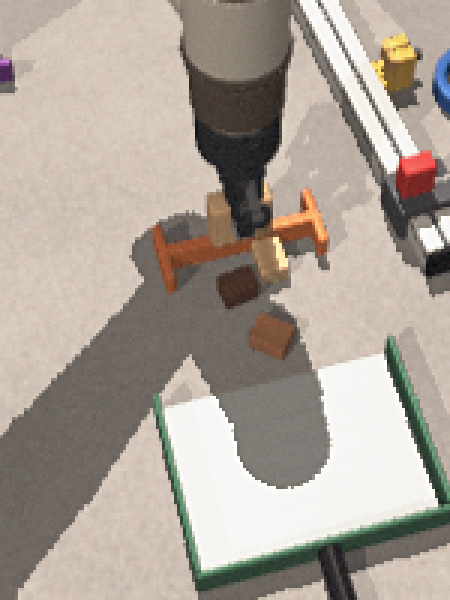

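The side view shows pine against the web at crop (268,260), walnut beside it at (238,287) and beech ahead at (272,335). All three lie between the lips. I'm continuing the sweep.

Emit:
{"method": "apply_moves", "body": {
  "increments": [
    [[0,0.08,0,0,0,0,-1],[0,0.18,0,0,0,0,-1],[0,0.28,0,0,0,0,-1],[0,0.38,0,0,0,0,-1],[0,0.48,0,0,0,0,-1],[0,0.58,0,0,0,0,-1],[0,0.68,0,0,0,0,-1],[0,0.78,0,0,0,0,-1],[0,0.86,0,0,0,0,-1],[0,0.9,0,0,0,0,-1]]
  ]
}}

```text
clock: 9.5
position: [499.1, -153.2, 124.9]
ee_rot: [1.0, -0.022, -0.0, -0.0]
contact_force: [0.7, 1.4, -2.4]
gripper_width: 25.5
```

Emit:
{"method": "apply_moves", "body": {
  "increments": [
    [[0,0.08,0,0,0,0,-1],[0,0.18,0,0,0,0,-1],[0,0.28,0,0,0,0,-1],[0,0.38,0,0,0,0,-1],[0,0.48,0,0,0,0,-1],[0,0.58,0,0,0,0,-1],[0,0.66,0,0,0,0,-1],[0,0.72,0,0,0,0,-1],[0,0.76,0,0,0,0,-1],[0,0.78,0,0,0,0,-1]]
  ]
}}

```text
clock: 10.5
position: [495.7, -230.7, 124.9]
ee_rot: [1.0, -0.022, -0.0, -0.0]
contact_force: [0.1, 0.8, -3.2]
gripper_width: 25.3
```

```bash
python3 plan.py 494 -232 124 -2.5; python3 - <<'E'
from ov import *
from bench import arm
S=arm.get_image("side");draw(S,[],(230,230,430,380),4,"pics/gg.png")
T=arm.get_image("top");draw(T,[],(340,170,480,280),4,"pics/gh.png")
E
```

```text
clk 10.5 pos [ 495.7 -230.7  124.9] th -2.53 zdir [-0.  0. -1.] F [ 0.1  0.8 -3.2] w 25.3 j [-0.14  0.45 -0.4  -0.   -0.71  1.67]
shift units [-0.017  0.014  0.009] turn units [-0.     0.    -0.001]
```

View pics/gg.png

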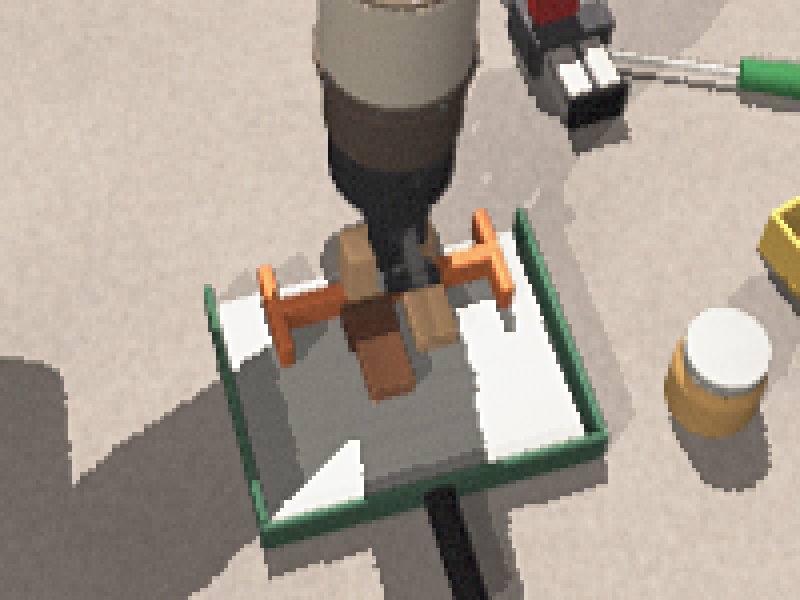

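View pics/gh.png

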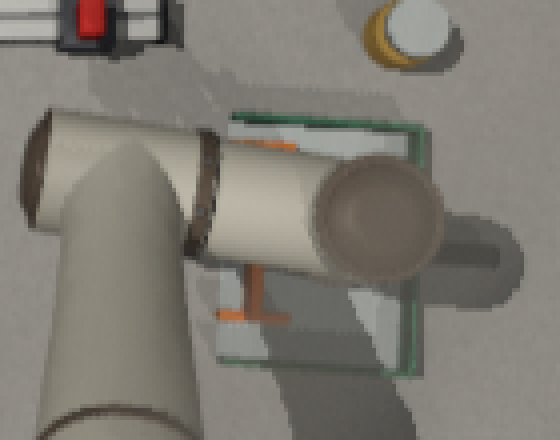

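All three offcuts are inside the pan, ahead of the web. They show at side crop (370,325), (430,318) and (387,365). I'll push 15 mm further for margin, then back out onto the bench.

Emit:
{"method": "apply_moves", "body": {
  "increments": [
    [[0,0.05,0,0,0,0,-1],[0,0.11,0,0,0,0,-1],[0,0.15,0,0,0,0,-1],[0,0.15,0,0,0,0,-1],[0,0.05,0,0,0,0,-1],[0,-0.15,0,0,0,0,-1],[0,-0.4,0,0,0,0,-1],[0,-0.65,0,0,0,0,-1],[0,-0.8,0,0,0,0,-1],[0,-0.8,0,0,0,0,-1]]
  ]
}}

```text
clock: 11.6
position: [499.4, -148.2, 125.1]
ee_rot: [1.0, -0.02, 0.0, -0.0]
contact_force: [0.6, -0.2, -2.7]
gripper_width: 25.2
```

Emit:
{"method": "apply_moves", "body": {
  "increments": [
    [[-0.05,-0.2,0,0,0,0,-1],[-0.1,-0.45,0,0,0,0,-1],[-0.2,-0.7,0,0,0,0,-1],[-0.2,-0.7,0,0,0,0,-1],[-0.2,-0.7,0.02,0,0,0,-1],[-0.2,-0.7,0.03,0,0,0,-1],[-0.2,-0.7,0.03,0,0,0,-1]]
  ]
}}

```text
clock: 12.3
position: [482.7, -80.1, 122.1]
ee_rot: [1.0, -0.022, 0.0, -0.0]
contact_force: [-0.3, 0.8, -1.3]
gripper_width: 25.6
```

```bash
python3 plan.py 480 -80 122 -2.5; python3 - <<'E'
from ov import *
from bench import arm
S=arm.get_image("side");draw(S,[],(230,180,430,380),3,"pics/gi.png")
E
```

```text
clk 12.3 pos [482.7 -80.1 122.1] th -2.55 zdir [ 0.001  0.    -1.   ] F [-0.3  0.8 -1.3] w 25.6 j [ 0.17  0.38 -0.55  0.   -0.64  1.36]
shift units [-0.027  0.001  0.   ] turn units [-0.    -0.001 -0.002]
```

View pics/gi.png

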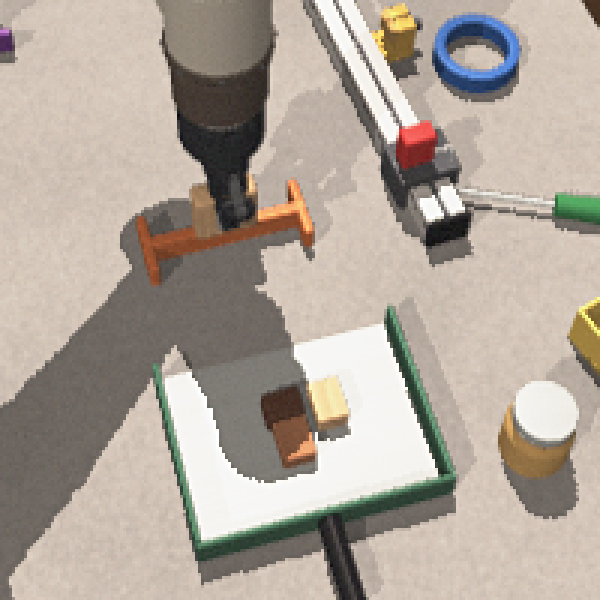

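The three blocks lie well inside the pan at crop (283,403), (327,400) and (295,440). The foot has touched the bench, since the measured weight on the tool dropped. Releasing.

Emit:
{"method": "apply_moves", "body": {
  "increments": [
    [[0,0,0.01,0,0,0,-1],[0,0,0.01,0,0,0,-0.2],[0,0,0.01,0,0,0,0.3],[0,0,0.01,0,0,0,1],[0,0,0.01,0,0,0,1],[0,0,0.01,0,0,0,1],[0,0,0.01,0,0,0,1]]
  ]
}}

```text
clock: 13.05
position: [482.4, -79.6, 120.9]
ee_rot: [1.0, -0.022, -0.0, 0.0]
contact_force: [-0.1, 0.6, -1.5]
gripper_width: 85.0
```

```bash
python3 plan.py; python3 - <<'E'
from ov import *
from bench import arm
S=arm.get_image("side");draw(S,[],(230,180,430,380),3,"pics/gj.png")
E
```

```text
clk 13.05 pos [482.4 -79.6 120.9] th -2.51 zdir [-0. -0. -1.] F [-0.1  0.6 -1.5] w 85.0 j [ 0.17  0.38 -0.55  0.   -0.64  1.36]
```

View pics/gj.png

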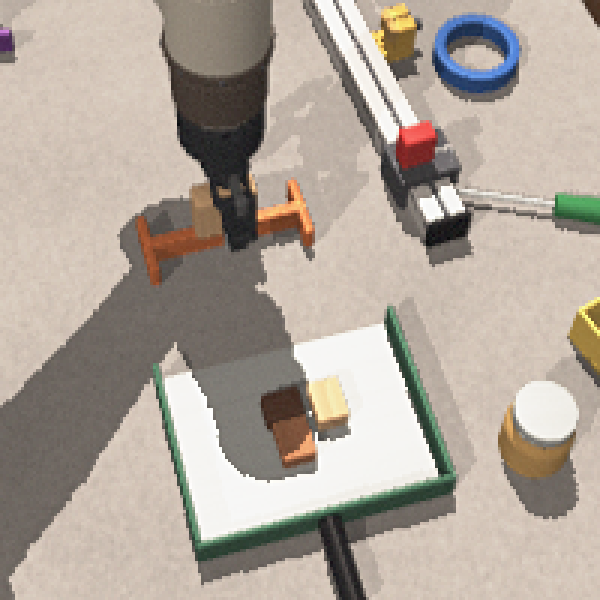

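Emit:
{"method": "apply_moves", "body": {
  "increments": [
    [[0,0,-0.3,0,0,0,1],[0,0,-0.65,0,0,0,1],[0,0,-1,0,0,0,1],[0,0,-1,0,0,0,1]]
  ]
}}

```text
clock: 13.5
position: [484.9, -79.4, 225.8]
ee_rot: [1.0, -0.021, 0.005, -0.0]
contact_force: [0.9, 0.6, 0.5]
gripper_width: 85.7
```

```bash
python3 - <<'E'
from ov import *
from bench import arm
S=arm.get_image("side");T=arm.get_image("top");pickle.dump(T,open("t2.pkl","wb"));pickle.dump(S,open("s2.pkl","wb"))
draw(S,[],(320,150,420,265),5,"pics/ha.png");draw(T,[],(265,140,390,190),6,"pics/hb.png")
t=pickle.load(open("t.pkl","rb"))
a=onz(t,(275,180.7),45);b=onz(t,(381.2,180.5),45);print(a,b,np.degrees(np.arctan2(-(a-b)[0],(a-b)[1])))
E
python3 plan.py 673 -75 180 1
```

```text
[647.91651947 226.58454293  45.        ] [ 657.18031278 -147.09536186   45.        ] 1.4201126617627633
clk 13.6 pos [482.4 -79.5 221.6] th -2.52 zdir [ 0.002  0.001 -1.   ] F [-0.1 -0.2 -1. ] w 85.5 j [ 0.17  0.24 -0.44 -0.   -0.9   1.36]
shift units [ 1.902 -0.128  0.42 ] turn units [-0.001 -0.004 -0.123]
```

View pics/ha.png

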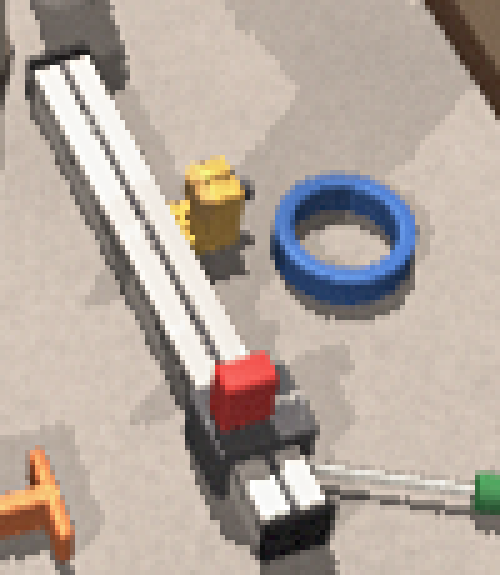

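View pics/hb.png

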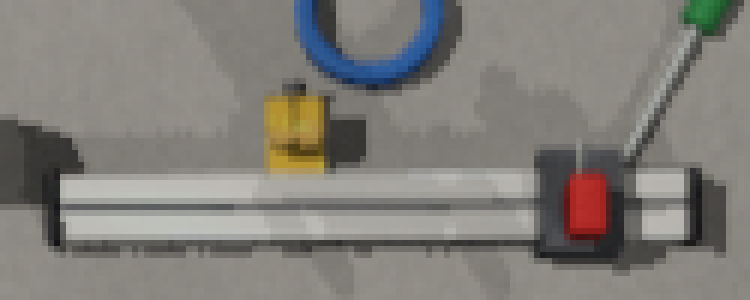

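```bash
python3 - <<'E'
from ov import *
T=pickle.load(open("t2.pkl","rb"));S=pickle.load(open("s2.pkl","rb"));t=pickle.load(open("t.pkl","rb"))
def big(d,c,f):
    x0,y0,x1,y1=c; im=d["img"][y0:y1,x0:x1,::-1]; return cv2.resize(im,None,fx=f,fy=f,interpolation=cv2.INTER_NEAREST)
a=big(t,(305,150,329,176),15);b=big(t,(350,160,374,186),15); cv2.imwrite("pics/i1.png",np.hstack([a,b]))
a=big(S,(350,178,374,204),15);b=big(S,(355,215,391,241),15); cv2.imwrite("pics/i2.png",np.hstack([a,b[:390]]))
print(t["img"][152:172,306:324].sum(2))
E
```

```text
[[372 371 368 372 376 376 373 372 357 406 417 413 354 274 205 243 264 264]
 [377 376 371 372 371 369 327 331 290 333 407 411 408 379 337 265 198 165]
 [381 383 376 382 373 372 260 247 186 123 390 409 409 414 412 378 328 305]
 [381 378 378 355 350 355 281 247 213 166 365 385 354 349 350 400 406 404]
 [381 373 369 349 352 368 351 277 276 315 360 377 299 225 309 396 403 398]
 [379 369 370 385 401 402 400 316 324 394 396 402 335 237 383 402 408 405]
 [381 371 375 388 399 401 401 347 336 390 399 398 334 242 381 408 412 405]
 [395 379 377 390 407 403 406 346 334 395 406 405 331 242 332 349 349 341]
 [414 396 380 392 410 408 419 350 355 420 426 416 341 244 217 214 214 212]
 [399 413 378 378 407 413 421 387 398 431 431 420 357 235 213 202 193 194]
 [377 393 374 380 413 421 422 405 387 414 421 423 332 198 186 165 167 164]
 [375 378 377 393 372 397 386 328 281 385 386 386 278 185 159 163 164 163]
 [373 378 372 385 324 325 289 212 206 299 282 279 265 191 155 156 161 155]
 [374 372 367 379 377 331 308 209 204 190 192 198 247 181 156 161 164 162]
 [370 368 368 377 386 383 380 313 295 296 295 294 310 201 158 158 162 162]
 [372 372 369 378 386 383 380 379 377 377 378 374 389 240 164 266 278 275]
 [420 423 428 410 445 448 449 431 430 428 426 432 439 346 328 413 421 415]
 [513 512 512 499 514 519 517 507 504 503 506 505 507 488 485 503 506 507]
 [550 547 545 545 545 544 545 543 542 543 542 541 543 540 540 539 538 539]
 [550 548 548 546 546 545 546 543 541 540 540 541 539 540 539 542 538 538]]
```

View pics/i1.png

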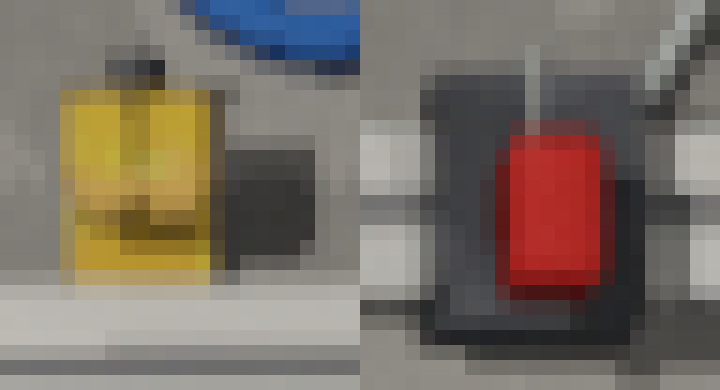

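View pics/i2.png

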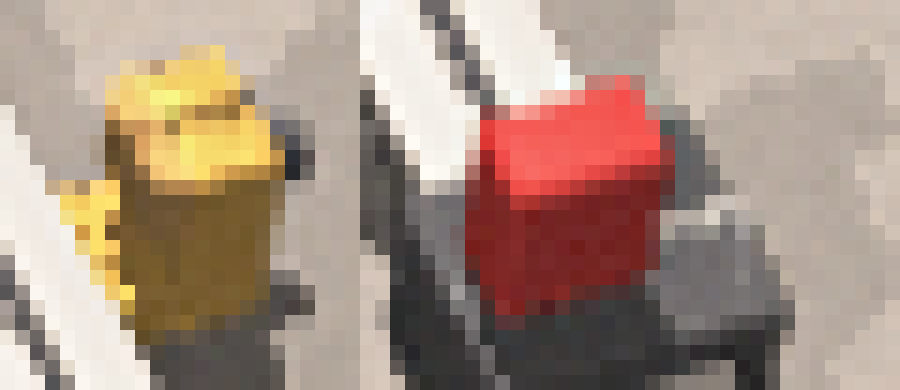

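```bash
python3 - <<'E'
from ov import *
t=pickle.load(open("t.pkl","rb"));s=pickle.load(open("s2.pkl","rb"))
print("black",onz(t,(313.5,158),50),"white",onz(t,(361.1,164.5),50),"knobtop",onz(t,(362.5,173.5),92))
# side: knob top quad corners (tile offsets x0=355-24,y0=215)
for p in [(480,120),(630,85),(665,150),(510,190)]:
    q=(355+(p[0]-360)/15-.5,215+p[1]/15-.5); print("sideknob",np.round(onz(s,q,92),1))
for p in [(120,120),(240,95)]:
    q=(350+p[0]/15-.5,178+p[1]/15-.5); print("sideblack",np.round(onz(s,q,50),1))
E
python3 plan.py 675 -75 180 1.4
```

```text
black [731.14923945  92.63421181  50.        ] white [711.60780079 -75.35859925  50.        ] knobtop [672.82693097 -76.50148603  92.        ]
sideknob [660.2 -69.   92. ]
sideknob [690.2 -70.1  92. ]
sideknob [690.6 -86.1  92. ]
sideknob [659.5 -85.7  92. ]
sideblack [713.4  96.3  50. ]
sideblack [739.9  95.   50. ]
clk 13.6 pos [482.4 -79.5 221.6] th -2.52 zdir [ 0.002  0.001 -1.   ] F [-0.1 -0.2 -1. ] w 85.5 j [ 0.17  0.24 -0.44 -0.   -0.9   1.36]
shift units [ 1.922 -0.129  0.42 ] turn units [-0.001 -0.004 -0.137]
```

Emit:
{"method": "apply_moves", "body": {
  "increments": [
    [[0.3,0,0,0,0,-0.05,1],[0.65,0,0,0,0,-0.14,1],[1,0,0,0,0,-0.14,1],[1,0,0,0,0,-0.14,1]]
  ]
}}

```text
clock: 14.0
position: [585.2, -84.0, 218.4]
ee_rot: [1.0, 0.013, -0.001, 0.0]
contact_force: [-0.8, -0.3, -0.2]
gripper_width: 85.3
```

```bash
python3 plan.py 674 -77 175 1.4
```

```text
clk 14.0 pos [585.2 -84.  218.4] th 1.5 zdir [-0.001 -0.001 -1.   ] F [-0.8 -0.3 -0.2] w 85.3 j [ 0.13  0.4  -0.2   0.   -0.98  1.47]
shift units [ 0.89  -0.047  0.433] turn units [0.001 0.003 0.004]
```

Emit:
{"method": "apply_moves", "body": {
  "increments": [
    [[0.3,-0.05,0.1,0,0,0,1],[0.6,-0.05,0.2,0,0,0,1],[0.91,-0.05,0.4,0,0,0,1],[0.91,-0.05,0.43,0,0,0,1],[0.91,-0.05,0.43,0,0,0,1]]
  ]
}}

```text
clock: 14.5
position: [671.7, -76.6, 174.6]
ee_rot: [1.0, 0.013, -0.003, 0.0]
contact_force: [0.0, 0.2, 0.2]
gripper_width: 85.4
```

```bash
python3 plan.py 674 -77 131 1.4; python3 - <<'E'
from ov import *
from bench import arm
S=arm.get_image("side");draw(S,[],(300,150,430,270),5,"pics/ja.png")
E
```

```text
clk 14.5 pos [671.7 -76.6 174.6] th 1.47 zdir [-0.006 -0.    -1.   ] F [0.  0.2 0.2] w 85.4 j [ 0.12  0.58 -0.01 -0.   -0.99  1.47]
shift units [0.026 0.005 0.436] turn units [0.    0.013 0.003]
```

View pics/ja.png

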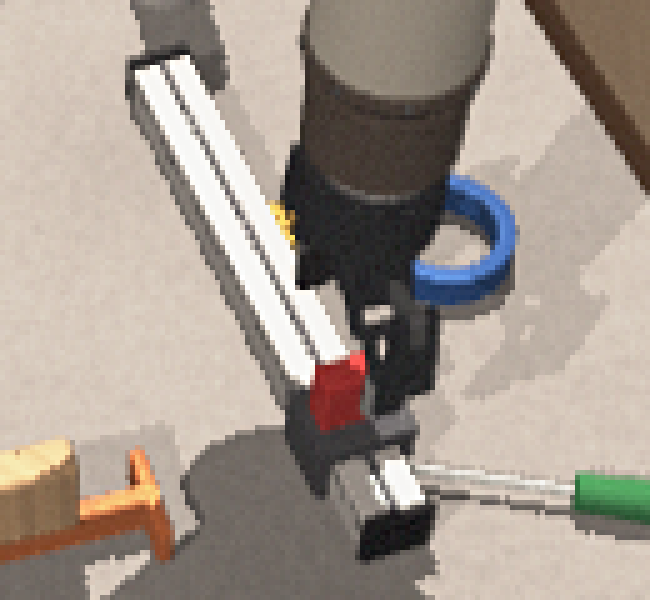

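```bash
python3 - <<'E'
from ov import *
s=pickle.load(open("s2.pkl","rb"))
for P in [(672,-34,114),(672,-120,114),(672,-120,101),(661,-120,114),(683,-120,114)]: print(P,(proj(s,P)-[300,150])*5)
E
```

```text
(672, -34, 114) [312.01834852 286.83399595]
(672, -120, 114) [371.09286884 405.69547688]
(672, -120, 101) [368.63537167 419.28526233]
(661, -120, 114) [352.32335381 410.83569115]
(683, -120, 114) [389.79727399 400.57309359]
```

```bash
python3 - <<'E'
from ov import *
from bench import arm
s=arm.get_image("side"); t=arm.get_image("top")
P=[]
for y in(-120,-134,-34,-20):
    P.append(([(661,y,114),(683,y,114),(683,y,180),(661,y,180)],(0,255,255) if y<-100 else (255,255,0)))
P.append((rect(674,-77,np.radians(1.4),17,11,92),(255,0,0)));P.append((rect(674,-77,np.radians(1.4),17,11,50),(255,0,0)))
P.append((rect(671.7,-77,np.radians(1.4),38,42.5,175),(0,255,0)))
draw(s,P,(300,150,430,270),6,"pics/jb.png")
draw(t,P,(310,120,430,210),6,"pics/jc.png")
E
```

```text
(no output)
```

View pics/jb.png

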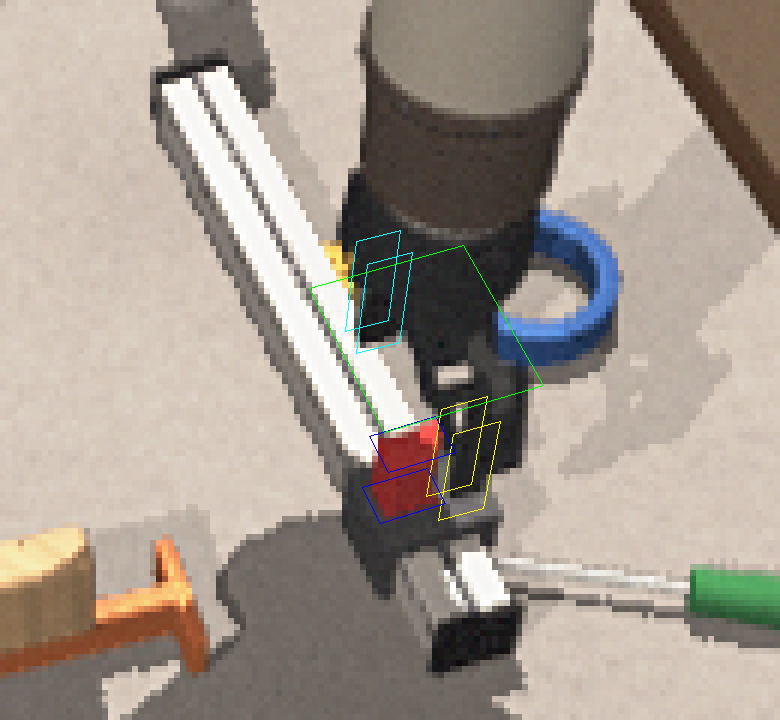

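View pics/jc.png

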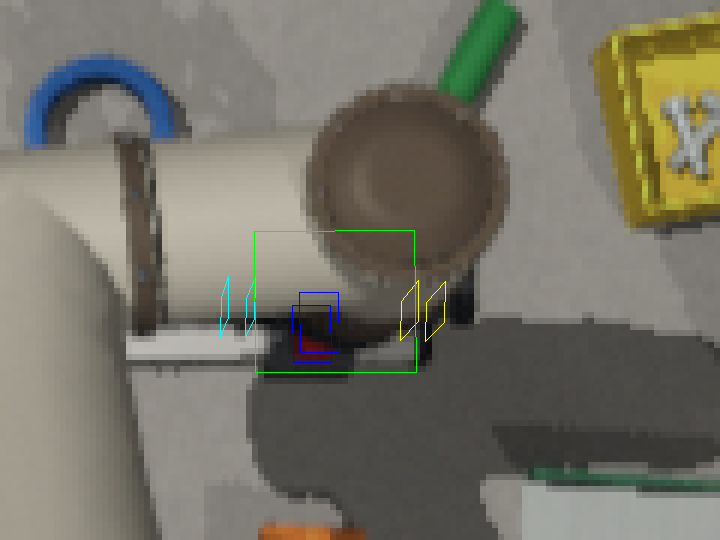

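The open fingers straddle the red knob (crop (405,465)) on both sides. The projected finger boxes match the image. Going down and closing.

Emit:
{"method": "apply_moves", "body": {
  "increments": [
    [[0.02,0,0.15,0,0.01,0,1],[0.02,0,0.3,0,0.01,0,1],[0.02,0,0.42,0,0.01,0,1],[0.02,0,0.42,0,0.01,0,1],[0.02,0,0.42,0,0.01,0,1]]
  ]
}}

```text
clock: 15.15
position: [675.0, -76.6, 135.8]
ee_rot: [1.0, 0.013, 0.002, 0.0]
contact_force: [-0.3, -0.4, -0.2]
gripper_width: 85.5
```

Emit:
{"method": "apply_moves", "body": {
  "increments": [
    [[0,0,0,0,0,0,-0.2],[0,0,0,0,0,0,-0.5],[0,0,0,0,0,0,-1],[0,0,0,0,0,0,-1],[0,0,0,0,0,0,-1],[0,0,0,0,0,0,-1],[0,0,0,0,0,0,-1]]
  ]
}}

```text
clock: 15.85
position: [675.2, -76.6, 136.4]
ee_rot: [1.0, 0.013, 0.003, 0.0]
contact_force: [-1.5, -0.0, 2.5]
gripper_width: 21.2
```

```bash
python3 plan.py 670 90 132 1.4; python3 - <<'E'
from ov import *
from bench import arm
S=arm.get_image("side");draw(S,[],(300,150,430,270),5,"pics/ka.png")
E
```

```text
clk 15.85 pos [675.2 -76.6 136.4] th 1.52 zdir [ 0.005 -0.    -1.   ] F [-1.5 -0.   2.5] w 21.2 j [ 0.12  0.62 -0.05  0.   -0.9   1.47]
shift units [-0.008 -1.666  0.044] turn units [ 0.    -0.011  0.004]
```

View pics/ka.png

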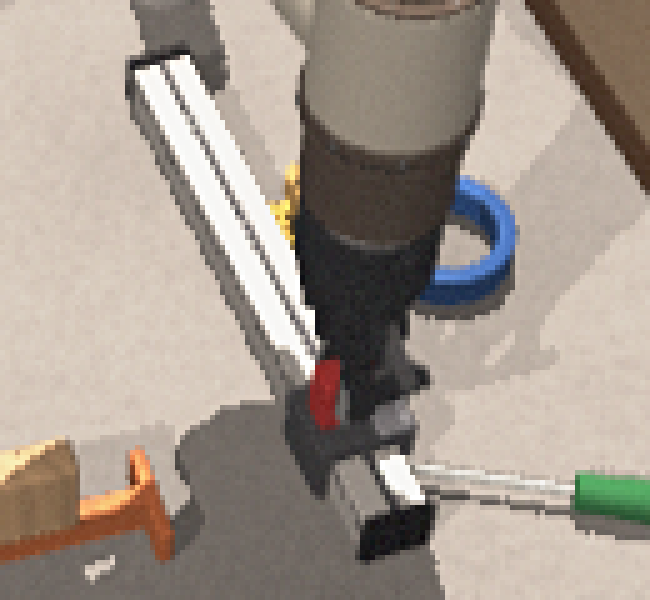

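Emit:
{"method": "apply_moves", "body": {
  "increments": [
    [[0,-0.08,0,0,0,0,-1],[0,-0.2,0,0,0,0,-1],[0,-0.35,0,0,0,0,-1],[0,-0.5,0,0,0,0,-1],[0,-0.65,0,0,0,0,-1],[0,-0.8,0,0,0,0,-1],[0,-0.92,0,0,0,0,-1],[0,-1,0,0,0,0,-1],[0,-1,0,0,0,0,-1]]
  ]
}}

```text
clock: 16.8
position: [672.3, 26.5, 136.4]
ee_rot: [1.0, 0.014, 0.003, -0.0]
contact_force: [-2.4, 0.3, 4.7]
gripper_width: 20.9
```

```bash
python3 plan.py 670 90 136.4 1.4; python3 - <<'E'
from ov import *
from bench import arm
S=arm.get_image("side");draw(S,[],(290,140,420,260),5,"pics/kb.png")
E
```

```text
clk 16.8 pos [672.3  26.5 136.4] th 1.61 zdir [ 0.005  0.001 -1.   ] F [-2.4  0.3  4.7] w 20.9 j [ 0.28  0.61 -0.07  0.   -0.89  1.32]
shift units [-0.005 -0.635  0.   ] turn units [-0.002 -0.011  0.007]
```

View pics/kb.png

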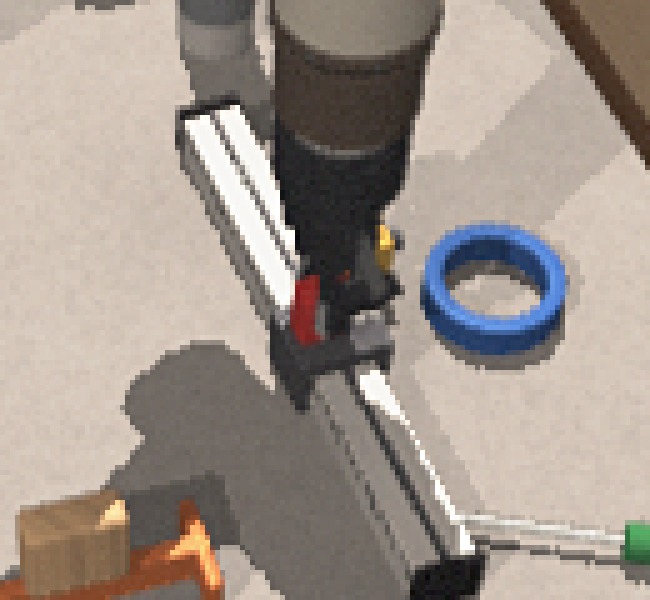

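Emit:
{"method": "apply_moves", "body": {
  "increments": [
    [[0,-0.05,0,0,0,0,-1],[0,-0.12,0,0,0,0,-1],[0,-0.2,0,0,0,0,-1],[0,-0.27,0,0,0,0,-1],[0,-0.32,0,0,0,0,-1],[0,-0.35,0,0,0,0,-1],[0,-0.35,0,0,0,0,-1],[0,-0.35,0,0,0,0,-1]]
  ]
}}

```text
clock: 17.65
position: [671.3, 60.7, 136.4]
ee_rot: [1.0, 0.014, 0.003, -0.0]
contact_force: [-2.8, 1.0, 6.0]
gripper_width: 21.2
```

Emit:
{"method": "apply_moves", "body": {
  "increments": [
    [[0,-0.01,0,0,0,0,-1],[0,-0.02,0,0,0,0,-1],[0,-0.03,0,0,0,0,-1],[0,-0.03,0,0,0,0,-1]]
  ]
}}

```text
clock: 18.05
position: [671.3, 63.2, 136.4]
ee_rot: [1.0, 0.014, 0.003, -0.0]
contact_force: [-1.0, 0.4, 4.9]
gripper_width: 21.1
```

Emit:
{"method": "apply_moves", "body": {
  "increments": [
    [[0,-0.01,0,0,0,0,-1],[0,-0.02,0,0,0,0,-1],[0,-0.03,0,0,0,0,-1],[0,-0.03,0,0,0,0,-1]]
  ]
}}

```text
clock: 18.45
position: [671.2, 66.2, 136.4]
ee_rot: [1.0, 0.014, 0.003, -0.0]
contact_force: [-1.3, -0.3, 5.4]
gripper_width: 21.1
```

Emit:
{"method": "apply_moves", "body": {
  "increments": [
    [[0,-0.01,0,0,0,0,-1],[0,-0.02,0,0,0,0,-1],[0,-0.03,0,0,0,0,-1],[0,-0.03,0,0,0,0,-1]]
  ]
}}

```text
clock: 18.85
position: [671.1, 69.2, 136.4]
ee_rot: [1.0, 0.014, 0.003, -0.0]
contact_force: [-1.9, -0.5, 4.5]
gripper_width: 21.4
```

Emit:
{"method": "apply_moves", "body": {
  "increments": [
    [[0,-0.01,0,0,0,0,-1],[0,-0.02,0,0,0,0,-1],[0,-0.02,0,0,0,0,-1]]
  ]
}}

```text
clock: 19.15
position: [671.0, 71.2, 136.4]
ee_rot: [1.0, 0.014, 0.003, -0.0]
contact_force: [-2.4, -0.6, 5.7]
gripper_width: 21.0
```

Emit:
{"method": "apply_moves", "body": {
  "increments": [
    [[0,-0.01,0,0,0,0,-1],[0,-0.02,0,0,0,0,-1],[0,-0.02,0,0,0,0,-1]]
  ]
}}

```text
clock: 19.45
position: [671.0, 73.2, 136.4]
ee_rot: [1.0, 0.014, 0.003, -0.0]
contact_force: [-1.9, -1.0, 6.3]
gripper_width: 21.2
```

Emit:
{"method": "apply_moves", "body": {
  "increments": [
    [[0,-0.01,0,0,0,0,-1],[0,-0.02,0,0,0,0,-1],[0,-0.02,0,0,0,0,-1]]
  ]
}}

```text
clock: 19.75
position: [670.9, 74.9, 136.4]
ee_rot: [1.0, 0.014, 0.003, 0.0]
contact_force: [-1.4, -1.9, 4.9]
gripper_width: 20.9
```

Emit:
{"method": "apply_moves", "body": {
  "increments": [
    [[0,-0.01,0,0,0,0,-1],[0,-0.02,0,0,0,0,-1],[0,-0.02,0,0,0,0,-1]]
  ]
}}

```text
clock: 20.05
position: [670.9, 75.7, 136.4]
ee_rot: [1.0, 0.013, 0.002, 0.001]
contact_force: [-0.4, -5.3, 6.1]
gripper_width: 20.7
```

Emit:
{"method": "apply_moves", "body": {
  "increments": [
    [[0,-0.01,0,0,0,0,-1],[0,-0.02,0,0,0,0,-1],[0,-0.02,0,0,0,0,-1]]
  ]
}}

```text
clock: 20.35
position: [670.9, 76.8, 136.4]
ee_rot: [1.0, 0.013, 0.002, 0.001]
contact_force: [-1.0, -7.3, 5.3]
gripper_width: 20.9
```

Emit:
{"method": "apply_moves", "body": {
  "increments": [
    [[0,-0.01,0,0,0,0,-1],[0,-0.02,0,0,0,0,-1],[0,-0.02,0,0,0,0,-1]]
  ]
}}

```text
clock: 20.65
position: [670.8, 79.3, 136.4]
ee_rot: [1.0, 0.013, 0.002, 0.001]
contact_force: [-1.1, -5.9, 5.5]
gripper_width: 20.7
```

Emit:
{"method": "apply_moves", "body": {
  "increments": [
    [[0,-0.01,0,0,0,0,-1],[0,-0.02,0,0,0,0,-1],[0,-0.02,0,0,0,0,-1]]
  ]
}}

```text
clock: 20.95
position: [670.7, 82.1, 136.4]
ee_rot: [1.0, 0.013, 0.002, 0.0]
contact_force: [-2.8, -2.7, 5.0]
gripper_width: 21.0
```

Emit:
{"method": "apply_moves", "body": {
  "increments": [
    [[0,-0.01,0,0,0,0,-1],[0,-0.01,0,0,0,0,-1]]
  ]
}}

```text
clock: 21.15
position: [670.7, 83.5, 136.4]
ee_rot: [1.0, 0.013, 0.003, 0.0]
contact_force: [-1.6, -2.2, 5.6]
gripper_width: 21.1
```

Emit:
{"method": "apply_moves", "body": {
  "increments": [
    [[0,-0.01,0,0,0,0,-1],[0,-0.01,0,0,0,0,-1]]
  ]
}}

```text
clock: 21.35
position: [670.6, 84.9, 136.4]
ee_rot: [1.0, 0.013, 0.003, -0.0]
contact_force: [-1.3, -0.2, 5.7]
gripper_width: 21.2
```

Emit:
{"method": "apply_moves", "body": {
  "increments": [
    [[0,-0.01,0,0,0,0,-1],[0,-0.01,0,0,0,0,-1]]
  ]
}}

```text
clock: 21.55
position: [670.6, 86.1, 136.4]
ee_rot: [1.0, 0.014, 0.003, -0.0]
contact_force: [-2.5, -0.9, 5.2]
gripper_width: 21.4
```

Emit:
{"method": "apply_moves", "body": {
  "increments": [
    [[0,-0.01,0,0,0,0,-1],[0,-0.01,0,0,0,0,-1]]
  ]
}}

```text
clock: 21.75
position: [670.6, 87.2, 136.4]
ee_rot: [1.0, 0.014, 0.003, -0.0]
contact_force: [-2.0, 0.1, 5.1]
gripper_width: 20.9
```

Emit:
{"method": "apply_moves", "body": {
  "increments": [
    [[0,-0.01,0,0,0,0,-1],[0,-0.01,0,0,0,0,-1]]
  ]
}}

```text
clock: 21.95
position: [670.5, 88.3, 136.4]
ee_rot: [1.0, 0.014, 0.003, -0.0]
contact_force: [-2.4, 0.4, 6.7]
gripper_width: 20.9
```

Emit:
{"method": "apply_moves", "body": {
  "increments": [
    [[0,-0.01,0,0,0,0,-1],[0,-0.01,0,0,0,0,-1]]
  ]
}}

```text
clock: 22.15
position: [670.5, 89.4, 136.4]
ee_rot: [1.0, 0.014, 0.003, -0.0]
contact_force: [-2.1, 1.4, 4.7]
gripper_width: 21.0
```

Emit:
{"method": "apply_moves", "body": {
  "increments": [
    [[0,-0.01,0,0,0,0,-1],[0,-0.01,0,0,0,0,-1]]
  ]
}}

```text
clock: 22.35
position: [670.5, 90.3, 136.4]
ee_rot: [1.0, 0.014, 0.003, -0.0]
contact_force: [-2.7, 0.1, 5.5]
gripper_width: 21.0
```

```bash
python3 - <<'E'
from ov import *
from bench import arm
S=arm.get_image("side");T=arm.get_image("top");draw(S,[],(325,160,395,225),11,"pics/la.png");draw(T,[],(285,140,345,190),11,"pics/lb.png")
f=[arm.read_state()["contact_force"] for _ in range(4)];print(np.round(f,1))
E
```

```text
[[-2.1 -0.5  5.1]
 [-2.1 -0.5  5.1]
 [-2.1 -0.5  5.1]
 [-2.1 -0.5  5.1]]
```

View pics/la.png

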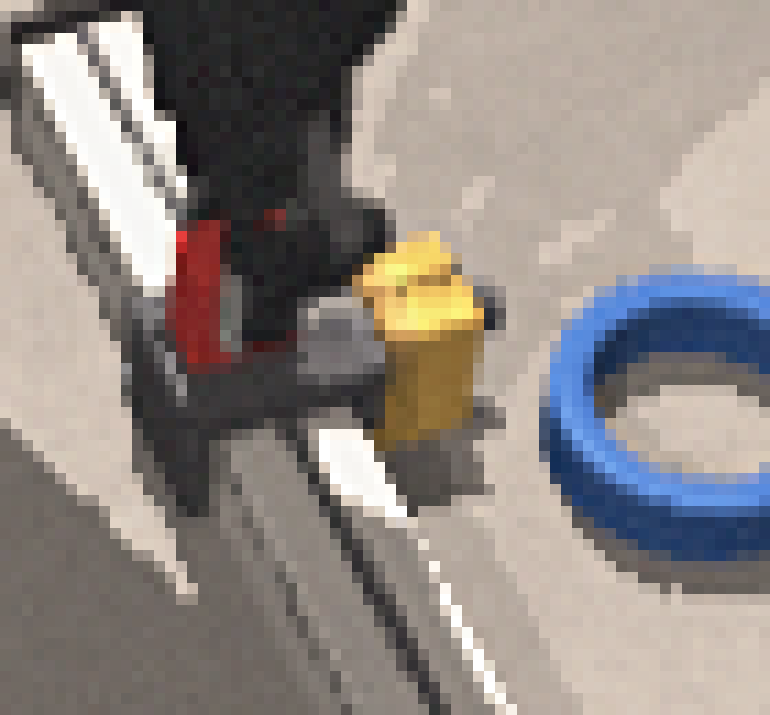

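View pics/lb.png

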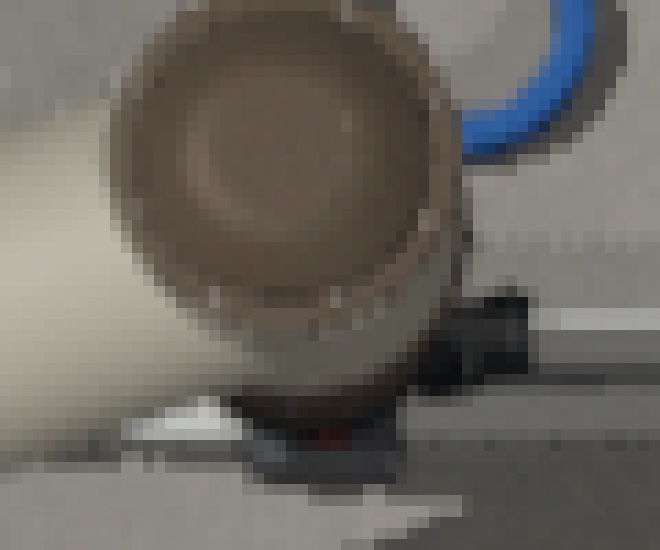

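Emit:
{"method": "apply_moves", "body": {
  "increments": [
    [[0,-0.007,0,0,0,0,-1],[0,-0.007,0,0,0,0,-1]]
  ]
}}

```text
clock: 22.65
position: [670.5, 90.7, 136.4]
ee_rot: [1.0, 0.014, 0.003, -0.0]
contact_force: [-1.1, -1.3, 6.0]
gripper_width: 20.9
```

```bash
python3 - <<'E'
from bench import arm
import numpy as np
for i in range(4):
    arm.get_image("side"); s=arm.read_state(); print(np.round(s["position"],2),np.round(s["contact_force"],1),round(s["clock"],2))
E
```

```text
[670.48  90.7  136.37] [-0.8  0.3  5.5] 22.7
[670.49  90.69 136.37] [-1.2 -1.1  5.4] 22.75
[670.5   90.71 136.38] [-1.3 -1.1  5.6] 22.8
[670.48  90.7  136.38] [-2.  -1.4  6.1] 22.85
```

```bash
python3 - <<'E'
from ov import *
from bench import arm
S=arm.get_image("side");draw(S,[],(200,100,440,380),2,"pics/ma.png")
E
```

```text
(no output)
```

View pics/ma.png

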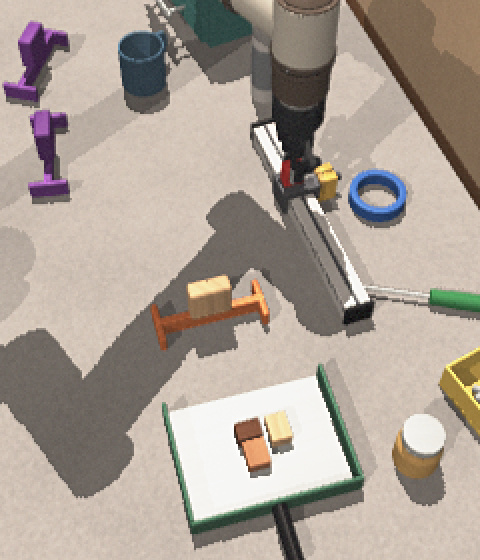

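The picture shows the three offcuts inside the pan at crop (248,430), (278,428) and (256,452). The pusher stands at (212,305), and the knob is held beside the index block at (290,175). Handing in.

```bash
python3 -c "
from bench import arm
print(arm.job_done()); s=arm.read_state(); print(s['clock'],s['position'],s['gripper_width'])"
```

```text
the job is handed in; nothing more can be done
None
the job is handed in; nothing more can be done
```

The job is handed in, at about 23 s of the 72 s. I swept the three offcuts into the green pan with the orange pusher. I left the pusher standing on the bench in front of the mouth. Then I took the red knob and slid the stop to the notch, and handed in still gripping it (21 mm opening).

**Offcuts and pusher:** the last picture shows all three offcuts well inside the pan, the pusher upright and the bystanders untouched.

**Finding the notch:** three signs agreed on a knob position of about y = 91 mm, and the last reading was 90.7 mm.
- The push began to rise at about y = 75 mm, peaked near 7 N at 77 mm and faded by about 84 mm.
- It then turned into a pull of about 1.4 N at 89.4 mm and came back to roughly the 1 N of friction at 90.7 mm.
- From the earlier top picture, the black line should be level with the knob at about y = 91.4 mm.

**Not checked:** the hand hid the white and black lines at the end, so I could not see them meet.

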